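Change the bench supply over on the switch row

TASK

The welding bench's supply has to be changed over from the circuit on the ball-ended lever to the one on the T-shaped crossbar lever. First switch the ball lever off (fully over toward the robot), and only then switch the crossbar lever on (fully over away from the robot, to the ribbed side). Leave the three paddle levers in the row and the things on the bench as they are.

Things in the scene. Friction and masses are not known exactly. Their poses are not given: they have to be found in the camera images.
- panel: Grey sheet-steel switch enclosure bolted to the bench, 200 (x) x 320 (y) x 70 mm high; origin at the centre of its underside. On its flat top five switch modules stand in a row along its y axis through the middle (x = 0), 54 mm apart, in any order. Its x axis points roughly away from the robot: pushing a lever along +x turns it ON, along -x OFF.
- ball_switch: White plastic module that carries the ball lever, 94 (x) x 50 (y) x 12 mm high, fixed on top of the panel; origin at the centre of its underside (70 mm above the bench), axes as the panel's. A raised grey cross rib (8 x 36 x 5 mm) marks its +x (ON) side. The lever's pivot is 10 mm above this origin.
- bar_switch: White plastic module that carries the crossbar lever, 94 (x) x 50 (y) x 12 mm high, fixed on top of the panel; origin at the centre of its underside (70 mm above the bench), axes as the panel's. A raised grey cross rib (8 x 36 x 5 mm) marks its +x (ON) side. The lever's pivot is 10 mm above this origin.
- paddle1_lever (a joint): Lean of the paddle lever. 0 = OFF stop (0.45 rad from upright, leaning to the panel's -x side, toward the robot); 0.9 = ON stop (0.45 rad from upright the other way, toward the ribbed +x side); upright at 0.45. Starts at or near its OFF stop. Swings about an axis along the panel's y, 10 mm above the underside of its module (80 mm above the bench). Stiff: it stays where left; takes about 3 N at the end of the lever to move. No spring.
- paddle1_end (a point): Black paddle lever, paddle no. 1 of three alike: where a ball would be it carries a flat blade 22 mm wide (along the row), 7 mm thick, 40 mm high, ending 85 mm from the pivot; the point lies in the blade, 70 mm from the pivot along a 10 mm thick steel stem. To be left alone.
- ball_lever (a joint): Lean of the ball lever. 0 = OFF stop (0.45 rad from upright, leaning to the panel's -x side, toward the robot); 0.9 = ON stop (0.45 rad from upright the other way, toward the ribbed +x side); upright at 0.45. Starts at or near its ON stop. Swings about an axis along the panel's y, 10 mm above the underside of its module (80 mm above the bench). Stiff: it stays where left; takes about 3 N at the end of the lever to move. No spring.
- ball_end (a point): Centre of the 30 mm diameter ball on top of the ball-ended lever (the only ball); 70 mm from the pivot along a 10 mm thick steel stem. Black plastic.
- paddle2_lever (a joint): Lean of the paddle lever. 0 = OFF stop (0.45 rad from upright, leaning to the panel's -x side, toward the robot); 0.9 = ON stop (0.45 rad from upright the other way, toward the ribbed +x side); upright at 0.45. Starts at or near its ON stop. Swings about an axis along the panel's y, 10 mm above the underside of its module (80 mm above the bench). Stiff: it stays where left; takes about 3 N at the end of the lever to move. No spring.
- paddle2_end (a point): Black paddle lever, paddle no. 2 of three alike: where a ball would be it carries a flat blade 22 mm wide (along the row), 7 mm thick, 40 mm high, ending 85 mm from the pivot; the point lies in the blade, 70 mm from the pivot along a 10 mm thick steel stem. To be left alone.
- bar_lever (a joint): Lean of the crossbar lever. 0 = OFF stop (0.45 rad from upright, leaning to the panel's -x side, toward the robot); 0.9 = ON stop (0.45 rad from upright the other way, toward the ribbed +x side); upright at 0.45. Starts at or near its OFF stop. Swings about an axis along the panel's y, 10 mm above the underside of its module (80 mm above the bench). Stiff: it stays where left; takes about 3 N at the end of the lever to move. No spring.
- bar_end (a point): Centre of the crossbar of the T-shaped lever (the only T): a 38 mm long, 15 mm thick round bar lying along the row; 70 mm from the pivot along a 10 mm thick steel stem. Black plastic.
- paddle3_lever (a joint): Lean of the paddle lever. 0 = OFF stop (0.45 rad from upright, leaning to the panel's -x side, toward the robot); 0.9 = ON stop (0.45 rad from upright the other way, toward the ribbed +x side); upright at 0.45. Starts at or near its OFF stop. Swings about an axis along the panel's y, 10 mm above the underside of its module (80 mm above the bench). Stiff: it stays where left; takes about 3 N at the end of the lever to move. No spring.
- paddle3_end (a point): Black paddle lever, paddle no. 3 of three alike: where a ball would be it carries a flat blade 22 mm wide (along the row), 7 mm thick, 40 mm high, ending 85 mm from the pivot; the point lies in the blade, 70 mm from the pivot along a 10 mm thick steel stem. To be left alone.
- can: Bystander: plain aluminium can standing beside the panel at its -y end, 56 mm diameter, 150 mm high, loose; origin at the centre of its underside.
- tray: Bystander: empty blue plastic tray beside the panel at its +y end, 160 x 110 x 50 mm high, loose; origin at the centre of its underside.
- wrench: Bystander: steel wrench 180 mm long, lying flat on the bench between robot and panel, loose; origin near its middle.

How it is judged:
On the way, in this order (a step that is already met when the one before it is completed fails the run):
1. the ball lever is off (within 0.12 rad of its OFF stop) while the crossbar lever is still off (below 0.25 rad) (value of joint ball_lever below 0.12 rad and value of joint bar_lever below 0.25 rad), for 0.2 s.
2. the crossbar lever is on (within 0.12 rad of its ON stop) and the ball lever is still off (value of joint bar_lever above 0.78 rad and value of joint ball_lever below 0.12 rad), for 0.2 s.
At the end, for the whole second after the job is handed in: The ball lever rests within 0.12 rad of its OFF stop and the crossbar lever within 0.12 rad of its ON stop, both at rest; each paddle lever's end is within 12 mm, and the can, tray and wrench within 30 mm, of where they started (all of step 2 and velocity of joint ball_lever between -0.05 and 0.05 rad/s and velocity of joint bar_lever between -0.05 and 0.05 rad/s and distance of each of paddle1_end, paddle2_end, paddle3_end from where it was at the start of the episode below 0.012 m and distance of each of can, tray, wrench from where it was at the start of the episode below 0.03 m); the robot touches nothing.
It fails at once if a paddle lever is moved by more than 12 mm at its end (not (distance of paddle1_end from where it was at the start of the episode below 0.012 m) or not (distance of paddle2_end from where it was at the start of the episode below 0.012 m) or not (distance of paddle3_end from where it was at the start of the episode below 0.012 m)).
It fails at once if the can, tray or wrench is moved by more than 30 mm (not (distance of can from where it was at the start of the episode below 0.03 m) or not (distance of tray from where it was at the start of the episode below 0.03 m) or not (distance of wrench from where it was at the start of the episode below 0.03 m)).
It also fails if it takes over 43 s, if anything falls off the work surface, if the arm or the gripper's body presses on something with over 40 N, if the wrist force passes 120 N, or if a joint passes its speed limit or range.

ROBOT

A 6-joint arm with a two-finger parallel gripper is mounted at the origin on the work surface. World frame = base frame: x ahead of the robot, y to its left, z up, the work surface at z = 0. Lengths are in m, angles in rad, forces in N, time in s.
With the tool pointing down it reaches from about 0.35 to 0.85 m from the base axis. Payload 8.1 kg.
Tool frame: the origin (TCP) lies at the very end of the fingers, on their centre line; the grasp point (between the pads) lies 19 mm behind it; z points along the fingers, y is the direction in which the jaws open and shut (so a half turn about z gives the same grasp; the last joint's range is limited). The gripper opens to 93 mm and grips with 3 to 60 N. Pads are 15 mm wide; open, the fingers measure 128 mm over their backs; the gripper's body (75 mm by 188 mm) begins 65 mm behind the grasp point.
Start: joints at [-1.25, 0.13, 1.488, -0, 1.523, -0.085], TCP at [0.237, -0.551, 0.219] pointing down, gripper open.
Joint ranges: [-2.96, 2.96], [-0.89, 2.26], [0.02, 2.5], [-1.34, 4.48], [0, 2.73], [-2.66, 2.66]. Speed limits (rad/s): [2.39, 2.39, 2.79, 3.14, 3.14, 3.14].

INTERFACE

Orientations are given as a rotation vector (axis times angle).
In Python, from plant import robot gives the robot as it stands.
- The arm moves only by the tool jog_arm, never from a script. Its argument "commands" is a list of rows, each a list of 3 entries, a list of its own where there are three numbers: the shift along the world's x, y, z scaled (see below), then the turn, a rotation vector about the world's x, y, z scaled (see below), then the closure, from -1 (fully open) to 1 (shut), so that 0 is half open. In form: [[[tx, ty, tz], [ax, ay, az], hand], ...]. A call has 1 to 10 rows; each row is the pose to reach, as a shift and turn from the pose measured when the call began, turning the shorter way round; what a row does not reach only later rows make up. The controller multiplies each number of a shift by 0.6 m and each number of a turn by 2 pi rad. A row lasts 1/8 s, in which the tool goes at most 62.5 mm and 10.7 degrees, less where a joint would pass 70% of its speed; a pose out of reach is approached as far as the arm can. A call with a number of a shift or a turn outside -1 to 1 is refused whole. A call with a gripper value outside its range is refused whole. The fingers move at their own pace and stop on an object; "newtons" is the grip in N (left out, the last holds). Time passes only in rows, so rows that repeat a pose let the fingers close. It gives the time, the measured TCP pose, the force and the opening at its end, in the units of the state.
- robot.read_state(): the state, without advancing time (a new reading comes with each control period).
- robot.read_camera(name): name is "scene" or "side" or "wrist"; returns a dict with "pixels" (400x640x3 uint8, red, green, blue), "fovy" (degrees; the focal length in pixels is half the picture's height over the tangent of half this angle, whatever the lens; pixels are square), "cx", "cy" (the principal point, pixels), "rvec" (rotation vector, rad) and "tvec" (3), from world to camera coordinates, as OpenCV has them; the wrist camera has in their place "tool_from_camera" (4x4, takes a point from camera to tool coordinates, whose origin is the TCP and whose axes are the flange's). Camera axes: x right, y down, z forward; pixel columns grow to the right and rows downward; lengths in m; the calibration is good to about 2 mm. A picture is of the moment at which its call begins: read the wrist's pose just before it. There is no depth.
- robot.close_job(): hands the job in, once; it reports no verdict.
Trained networks look in the newest picture that a camera, given by its name, has taken for a name from the list of things; names that differ only in an ending like _2 or _b are one class to them, and where a whole thing is asked for, a point or a joint stands for the part that bears it (a point fixed in the world has none). Each returns a list of dicts, best first, with "p" (0 to 1); they miss things now and then, are a little off and sometimes report something else, mostly with a low value. They report only what shows in the picture. A call takes as long as a camera call.
- robot.trace(camera, name): "pixels" (400x640 bool, what is visible of it) and "uv" ([column, row] in pixels, amid what is visible of it).
The state is a dict: "t": time; "q": joint angles; "dq": joint speeds; "joint_torque": joint torques, N m; "tool_pos": TCP position; "orientation": TCP orientation; "force": force on the tool from outside, world axes, zero at the start; "wrist_torque": the same for the moment, N m; "opening": finger opening in m.
Only numpy, scipy, OpenCV 4.12 (cv2) and the standard library are available. Lean on these libraries where they do the work, as an engineer would, in place of code of your own. Each camera call takes 0.05 s, during which the arm holds its last target.

## Working session

There is one attempt and no reset: what is moved stays moved. The work goes in short steps, Python scripts to look and compute and a tool call to move; the robot and the scene stay as the last step left them, time stands still between calls to the robot, and variables do not carry over. Pictures are saved under pics/ and viewed, and the job is handed in when it is done.

Besides the shell and the picture viewer there is one more tool, called after "Emit:" as name(argument=value, ...), one argument or row to a line, values as JSON. jog_arm: Moves the arm, as the interface text tells. Shifts and turns lie within -1 to 1; 1 stands for 0.6 m of shift or 2 pi rad of turn. Its arguments: {"type":"object","properties":{"commands":{"type":"array"},"newtons":{"type":"number"}},"required":["commands"]}

```bash
mkdir -p pics; ls; cat > h.py <<'E'
import numpy as np,cv2
from plant import robot
def snap(n,f):
    c=robot.read_camera(n); cv2.imwrite('pics/'+f,cv2.cvtColor(c['pixels'],cv2.COLOR_RGB2BGR)); return c
def K(c):
    f=200/np.tan(np.radians(c['fovy'])/2); return np.array([[f,0,c['cx']],[0,f,c['cy']],[0,0,1]])
def proj(c,P):
    return cv2.projectPoints(np.array(P,float).reshape(-1,3),np.array(c['rvec']),np.array(c['tvec']),K(c),None)[0].reshape(-1,2)
def ray(c,uv):
    R=cv2.Rodrigues(np.array(c['rvec'],float))[0]; o=-R.T@np.array(c['tvec'],float).ravel()
    d=R.T@np.linalg.inv(K(c))@np.array([uv[0],uv[1],1.]); return o,d/np.linalg.norm(d)
def atz(c,uv,z):
    o,d=ray(c,uv); return o+d*(z-o[2])/d[2]
def tri(rs):
    A=0;b=0
    for o,d in rs:
        M=np.eye(3)-np.outer(d,d);A=A+M;b=b+M@o
    p=np.linalg.solve(A,b); return p,[np.linalg.norm((np.eye(3)-np.outer(d,d))@(p-o)) for o,d in rs]
E
python3 - <<'E'
from h import *
s=robot.read_state();print({k:np.round(v,3) for k,v in s.items()})
C={n:snap(n,n+'0.png') for n in('scene','side','wrist')}
import pickle;pickle.dump(C,open('c0.pkl','wb'))
for n in C:
    print(n,{k:v for k,v in C[n].items() if k!='pixels'})
    for t in ['panel','ball_switch','bar_switch','ball_end','bar_end','paddle1_end','can','tray','wrench']:
        print(n,t,[(round(d['p'],2),np.round(d['uv'],1).tolist(),int(d['pixels'].sum())) for d in robot.trace(n,t)])
print(robot.read_state()['t'])
E
```

```text
pics
{'t': np.float64(0.0), 'q': array([-1.25 ,  0.131,  1.489,  0.   ,  1.523, -0.085]), 'dq': array([ 0.001, -0.002,  0.001, -0.   , -0.001, -0.002]), 'joint_torque': array([ 1.0000e-03, -5.5985e+01, -4.9175e+01,  7.7000e-02,  3.6000e-02,
       -0.0000e+00]), 'tool_pos': array([ 0.237, -0.551,  0.218]), 'orientation': array([-3.075, -0.633,  0.   ]), 'force': array([-0.959,  0.377, -0.044]), 'wrist_torque': array([ 0.043, -0.012, -0.049]), 'opening': np.float64(0.093)}
scene {'fovy': 56.877190294990164, 'cx': 324.7646509326097, 'cy': 203.1295435213677, 'rvec': array([ 2.2273418 ,  1.04781735, -0.39417243]), 'tvec': array([-0.39593406, -0.21456154,  1.10373215])}
scene panel [(0.91, [301.6, 279.2], 10119)]
scene ball_switch [(0.89, [328.6, 235.3], 1139)]
scene bar_switch [(0.69, [299.6, 243.6], 1273)]
scene ball_end [(0.56, [333.1, 229.5], 191)]
scene bar_end [(0.53, [299.5, 223.2], 331)]
scene paddle1_end [(0.89, [239.0, 246.7], 396), (0.69, [278.2, 251.2], 123)]
scene can [(0.65, [409.5, 213.1], 3577), (0.6, [174.2, 276.7], 2140)]
scene tray [(0.73, [408.7, 214.3], 3633), (0.61, 
[... 670 characters left out ...]
.6], 7657)]
side tray [(0.75, [227.3, 274.7], 5326)]
side wrench [(0.95, [364.5, 241.5], 648)]
wrist {'fovy': 66.09716755683117, 'cx': 324.8377826960011, 'cy': 196.60987461579978, 'tool_from_camera': array([[ 4.25350300e-04, -9.64301647e-01, -2.64805877e-01,
         7.39461608e-02],
       [ 9.99999457e-01,  6.62162394e-04, -8.05020720e-04,
        -1.54381455e-03],
       [ 9.51627299e-04, -2.64805391e-01,  9.64301405e-01,
        -1.66055705e-01],
       [ 0.00000000e+00,  0.00000000e+00,  0.00000000e+00,
         1.00000000e+00]])}
wrist panel []
wrist ball_switch []
wrist bar_switch []
wrist ball_end []
wrist bar_end []
wrist paddle1_end []
wrist can []
wrist tray []
wrist wrench []
1.5
```

View enlarged.

```bash
python3 - <<'E'
from h import *
a=cv2.imread('pics/scene0.png')[150:350,130:480];cv2.imwrite('pics/scene0z.png',cv2.resize(a,None,fx=2.2,fy=2.2,interpolation=cv2.INTER_CUBIC))
a=cv2.imread('pics/side0.png')[90:330,150:450];cv2.imwrite('pics/side0z.png',cv2.resize(a,None,fx=2.4,fy=2.4,interpolation=cv2.INTER_CUBIC))
E
```

```text
(no output)
```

View pics/scene0.png

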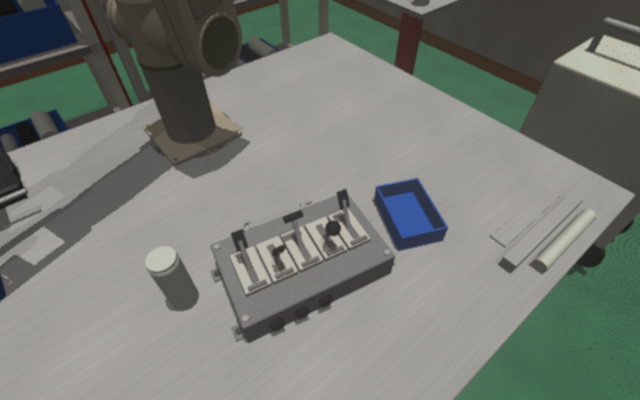

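```bash
sleep 1
```

```text
(no output)
```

View pics/scene0z.png

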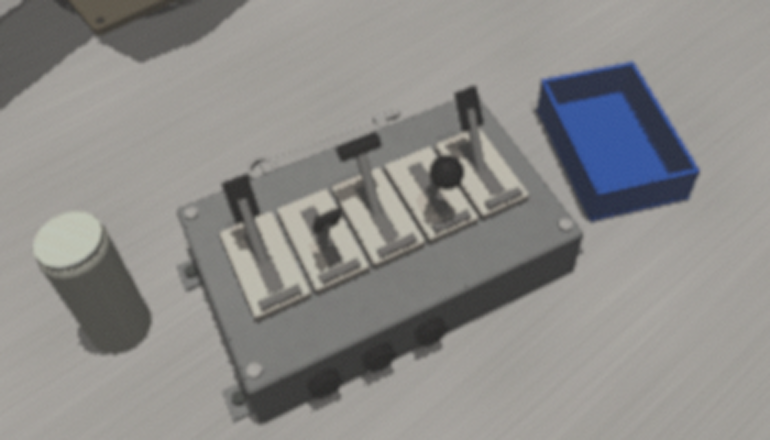

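View pics/side0z.png

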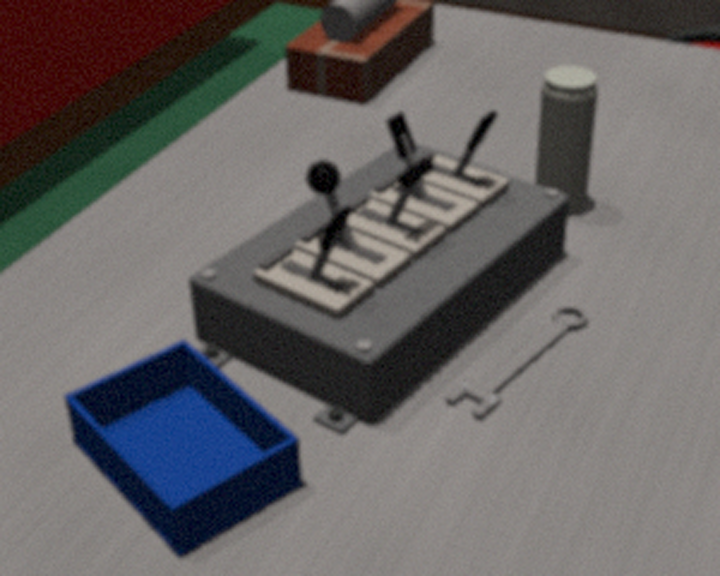

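```bash
cat > fit.py <<'E'
from h import *
import pickle
from scipy.optimize import least_squares
C=pickle.load(open('c0.pkl','rb'))
S=lambda u,v:(130+u/2.2,150+v/2.2); D=lambda u,v:(150+u/2.4,90+v/2.4)
sn,cs=np.sin(.45),np.cos(.45)
end=lambda y,on,r=.07:(r*sn*(1 if on else -1),y,.08+r*cs)
M=[('scene',S(180,212),(-.1,-.16,.07)),('scene',S(475,98),(-.1,.16,.07)),('scene',S(581,238),(.1,.16,.07)),
('scene',S(220,232),(-.047,-.133,.082)),('scene',S(257,318),(.047,-.133,.082)),('scene',S(527,205),(.047,.133,.082)),
('scene',S(447,172),end(.054,1)),('scene',S(359,147),end(0,0)),
('side',D(322,178),end(.054,1)),('side',D(415,175),end(0,0)),
('side',D(373,362),(-.1,.16,.07)),('side',D(192,283),(.1,.16,.07)),('side',D(567,196),(-.1,-.16,.07)),
('side',D(337,312),(-.047,.133,.082)),('side',D(257,272),(.047,.133,.082)),('side',D(509,184),(-.047,-.133,.082))]
def T(p,q):
    c,s=np.cos(p[2]),np.sin(p[2]);q=np.array(q);return np.array([p[0]+c*q[0]-s*q[1],p[1]+s*q[0]+c*q[1],q[2]])
def res(p): return np.concatenate([proj(C[n],T(p,q))[0]-np.array(uv) for n,uv,q in M])
if __name__=='__main__':
    r=least_squares(res,[.6,0,0],loss='soft_l1');print(r.x,np.degrees(r.x[2]));print(np.round(r.fun.reshape(-1,2),1).tolist())
    p=r.x;np.save('p.npy',p)
    print('tri ball',tri([ray(C['scene'],M[6][1]),ray(C['side'],M[8][1])]),T(p,M[6][2]))
    print('tri bar',tri([ray(C['scene'],M[7][1]),ray(C['side'],M[9][1])]),T(p,M[7][2]))
    print('can',atz(C['scene'],S(70,235),.15),'wrench',atz(C['side'],D(520,365),0))
    for n in('scene','side'):
        im=cv2.imread(f'pics/{n}0.png');
        for y,on in((-.108,0),(-.054,1),(0,0),(.054,1),(.108,0)):
            for r_ in(0.,.07,.085):
                u=proj(C[n],T(p,end(y,on,r_)))[0];cv2.circle(im,tuple(int(round(v*16)) for v in u),16,(0,0,255),-1,shift=4)
        im=im[150:350,130:480] if n=='scene' else im[90:330,150:450]
        cv2.imwrite(f'pics/{n}_fit.png',cv2.resize(im,None,fx=2.2,fy=2.2))
E
python3 fit.py
```

```text
[ 0.58391607 -0.03125619 -0.19238358] -11.02276736726899
[[-3.5, -1.8], [-1.6, -4.9], [1.4, -4.2], [-1.4, -0.1], [-1.1, -0.4], [0.5, -6.5], [-0.7, -0.8], [-1.1, -1.0], [-0.9, -0.3], [-0.5, -1.1], [-1.6, 0.0], [-3.6, -2.2], [-0.1, -1.5], [-0.2, -1.0], [-3.2, -0.1], [-1.3, -2.8]]
tri ball (array([0.62415128, 0.01562516, 0.14175347]), [np.float64(0.0016526501614792053), np.float64(0.0016526501614790023)]) [0.62412669 0.01592603 0.1430313 ]
tri bar (array([ 0.55389877, -0.02459211,  0.14023831]), [np.float64(0.00136815053140666), np.float64(0.0013681505314067407)]) [ 0.5540302  -0.02543464  0.1430313 ]
can [ 0.48947509 -0.25500003  0.15      ] wrench [0.43347343 0.01626594 0.        ]
```

View pics/scene_fit.png

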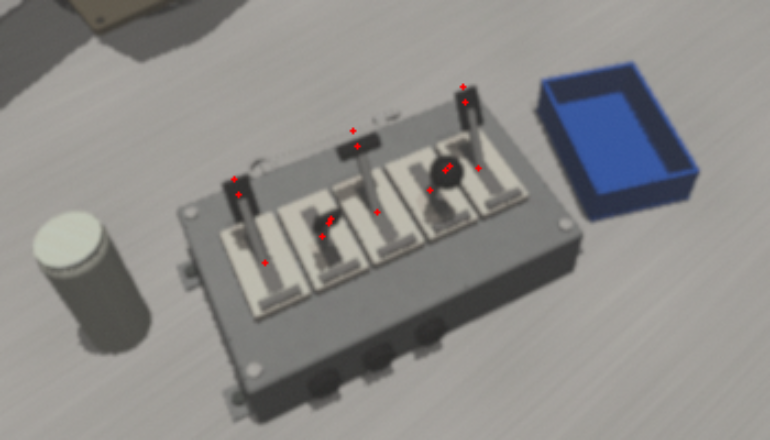

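View pics/side_fit.png

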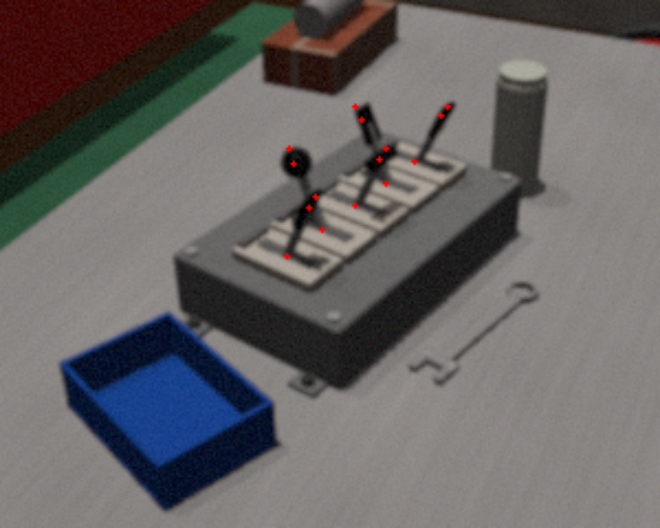

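The row from -y to +y reads: paddle OFF, paddle ON, crossbar OFF, ball ON, paddle OFF. The panel fit agrees with the triangulated ball and bar ends to about 3 mm. Next I move above the ball's far side with the fingers closed.

Emit:
jog_arm(
  commands=[
    [[0.05,0.06,0.08],[0,0,-0.02],1],
    [[0.726,0.929,0.08],[0,0,-0.0953],1],
    [[0.726,0.929,0.08],[0,0,-0.0953],1],
    [[0.726,0.929,0.08],[0,0,-0.0953],1],
    [[0.726,0.929,0.08],[0,0,-0.0953],1],
    [[0.726,0.929,0.08],[0,0,-0.0953],1],
    [[0.726,0.929,0.08],[0,0,-0.0953],1],
    [[0.726,0.929,0.08],[0,0,-0.0953],1],
    [[0.726,0.929,0.08],[0,0,-0.0953],1],
    [[0.726,0.929,0.08],[0,0,-0.0953],1],
  ],
  newtons=20,
)

```text
t: 2.75
tool_pos: [0.6076, -0.0769, 0.2664]
orientation: [3.127, -0.303, 0.001]
force: [-0.4, -0.8, -0.5]
opening: 0.0013
```

Emit:
jog_arm(
  commands=[
    [[0.108,0.139,0],[0,0,0],1],
    [[0.108,0.139,0],[0,0,0],1],
    [[0.108,0.139,0],[0,0,0],1],
    [[0.108,0.139,0],[0,0,0],1],
  ],
)

```text
t: 3.25
tool_pos: [0.6722, 0.0062, 0.266]
orientation: [3.126, -0.302, -0.0]
force: [0.4, -0.2, 0.3]
opening: 0.0004
```

```bash
python3 - <<'E'
from h import *
s=robot.read_state();print(s['tool_pos'],s['orientation'],s['force'])
c=snap('wrist','w1.png');snap('scene','s1.png')
from fit import T,end
p=np.load('p.npy')
R=cv2.Rodrigues(np.array(s['orientation']))[0];W=np.eye(4);W[:3,:3]=R;W[:3,3]=s['tool_pos']
E=np.linalg.inv(W@c['tool_from_camera'])
im=cv2.imread('pics/w1.png')
for y,on in((-.108,0),(-.054,1),(0,0),(.054,1),(.108,0)):
  for r in(0,.07):
    q=E@np.append(T(p,end(y,on,r)),1);u=K(c)@q[:3];print(y,r,u[:2]/u[2]);cv2.circle(im,tuple(int(v) for v in u[:2]/u[2]),3,(0,0,255),-1)
cv2.imwrite('pics/w1f.png',im)
E
```

```text
[0.67216293 0.00619822 0.2660487 ] [ 3.12634374e+00 -3.02028083e-01 -1.85960922e-05] [ 0.42002482 -0.18852355  0.32516318]
-0.108 0 [457.02110396 239.9849501 ]
-0.108 0.07 [478.27566513 290.26587191]
-0.054 0 [413.31922044 239.9692491 ]
-0.054 0.07 [432.88197927 237.08614307]
0 0 [369.62216211 239.95354984]
0 0.07 [376.8009637  290.22297004]
0.054 0 [325.92992816 239.93785231]
0.054 0.07 [326.14901745 237.04818627]
0.108 0 [282.2425178  239.92215651]
0.108 0.07 [275.352275   290.18007917]
```

View pics/w1f.png

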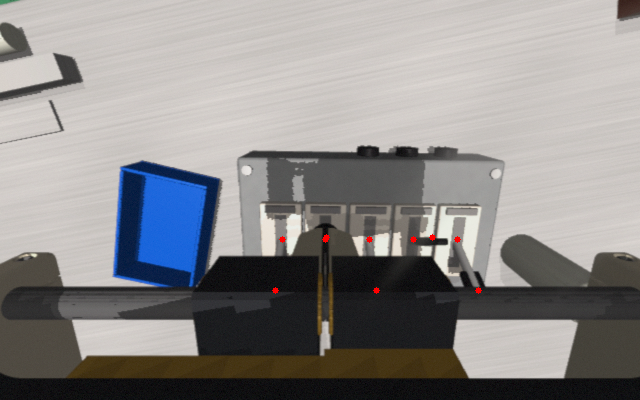

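View pics/s1.png

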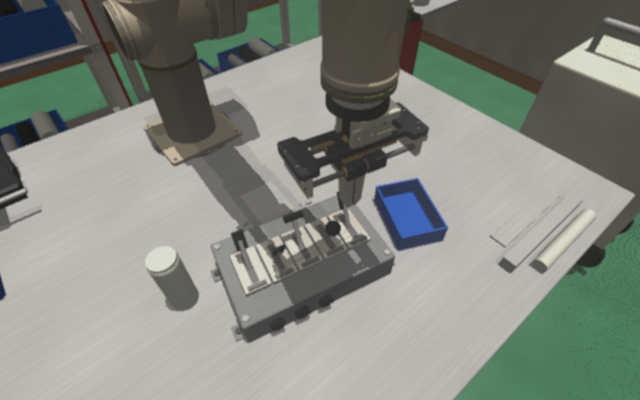

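Emit:
jog_arm(
  commands=[
    [[0,0,-0.1],[0,0,0],1],
    [[0,0,-0.19],[0,0,0],1],
    [[0,0,-0.227],[0,0,0],1],
    [[0,0,-0.227],[0,0,0],1],
  ],
)

```text
t: 3.85
tool_pos: [0.6708, 0.0045, 0.1294]
orientation: [3.126, -0.306, -0.003]
force: [-0.0, -0.7, 0.4]
opening: 0.0006
```

```bash
python3 - <<'E'
from h import *
s=robot.read_state();print(s['tool_pos'],s['force'])
c=snap('side','d2.png')
a=cv2.imread('pics/d2.png')[30:300,150:450];cv2.imwrite('pics/d2z.png',cv2.resize(a,None,fx=2.2,fy=2.2))
E
```

```text
[0.67084264 0.00453286 0.12935628] [-0.04468514 -0.67120321  0.43913881]
```

View pics/d2z.png

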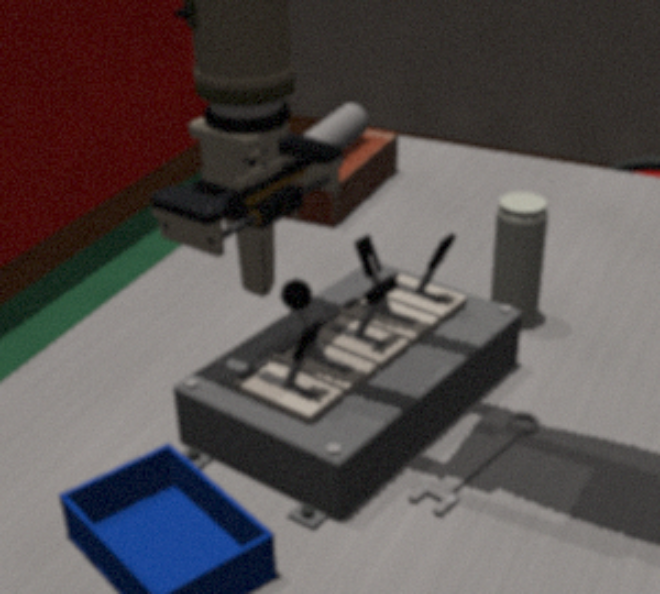

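Emit:
jog_arm(
  commands=[
    [[-0.027,0.007,0],[0,0,0],1],
    [[-0.053,0.012,0],[0,0,0],1],
    [[-0.08,0.018,0],[0,0,0],1],
    [[-0.106,0.024,0],[0,0,0],1],
    [[-0.106,0.024,0],[0,0,0],1],
  ],
)

```text
t: 4.53
tool_pos: [0.6111, 0.0189, 0.1363]
orientation: [3.126, -0.306, 0.014]
force: [0.8, -1.0, 0.2]
opening: 0.0006
```

Emit:
jog_arm(
  commands=[
    [[-0.02,0.004,-0.008],[0,0,0],1],
    [[-0.041,0.008,-0.01],[0,0,0],1],
    [[-0.041,0.008,-0.01],[0,0,0],1],
  ],
)

```text
t: 4.9
tool_pos: [0.5881, 0.0236, 0.1316]
orientation: [3.126, -0.306, 0.023]
force: [11.6, -1.6, 1.4]
opening: 0.0003
```

```bash
cat > look.py <<'E'
import sys
from h import *
k=sys.argv[1]
s=robot.read_state();print(s['t'],s['tool_pos'],s['force'])
snap('side',f'd{k}.png');snap('scene',f's{k}.png')
a=cv2.imread(f'pics/d{k}.png')[90:260,230:430];b=cv2.imread(f'pics/s{k}.png')[170:340,200:400]
cv2.imwrite(f'pics/z{k}.png',cv2.resize(np.hstack([a,b]),None,fx=2,fy=2,interpolation=cv2.INTER_CUBIC))
E
python3 look.py 3
```

```text
4.9 [0.58814022 0.02358851 0.13157583] [11.5945222  -1.59692048  1.41300928]
```

View pics/z3.png

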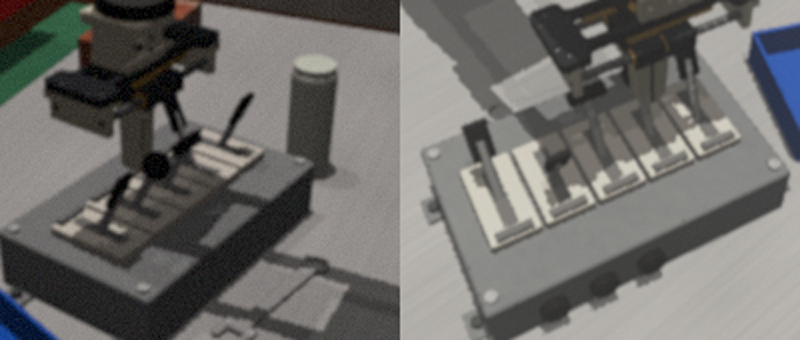

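Emit:
jog_arm(
  commands=[
    [[-0.01,0.002,0],[0,0,0],1],
    [[-0.015,0.003,0],[0,0,0],1],
    [[-0.015,0.003,0],[0,0,0],1],
  ],
)

```text
t: 5.38
tool_pos: [0.5871, 0.0237, 0.1322]
orientation: [3.125, -0.307, 0.051]
force: [48.7, -7.1, -29.2]
opening: 0.0004
```

Emit:
jog_arm(
  commands=[
    [[0.03,-0.006,0],[0,0,0],1],
    [[0.065,-0.013,0],[0,0,0],1],
    [[0.065,-0.013,0.08],[0,0,0],1],
    [[0.065,-0.013,0.16],[0,0,0],1],
    [[0.065,-0.013,0.18],[0,0,0],1],
    [[0,-0.03,0.18],[0,0,0],1],
    [[-0.136,-0.066,0.18],[0,0,0],1],
    [[-0.136,-0.066,0.18],[0,0,0],1],
    [[-0.136,-0.066,0.18],[0,0,0],1],
  ],
)

```text
t: 6.5
tool_pos: [0.5036, -0.0159, 0.239]
orientation: [3.125, -0.308, 0.048]
force: [0.5, 0.4, -0.1]
opening: 0.0004
```

```bash
python3 look.py 4; python3 - <<'E'
from h import *
from fit import T,end
p=np.load('p.npy');c=snap('side','d4b.png');im=cv2.imread('pics/d4b.png')
for y,on in((-.108,0),(-.054,1),(0,0),(.054,0),(.108,0)):
    u=proj(c,T(p,end(y,on,.07)))[0];cv2.circle(im,tuple(int(round(v*16)) for v in u),16,(0,0,255),-1,shift=4)
cv2.imwrite('pics/d4f.png',cv2.resize(im[90:260,230:430],None,fx=3.5,fy=3.5))
E
```

```text
6.5 [ 0.5036295  -0.01593841  0.23902802] [ 0.50194535  0.38254058 -0.12988867]
```

View pics/z4.png

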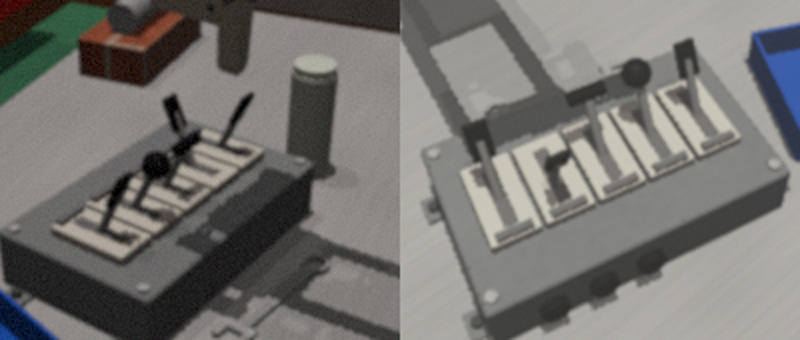

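View pics/d4f.png

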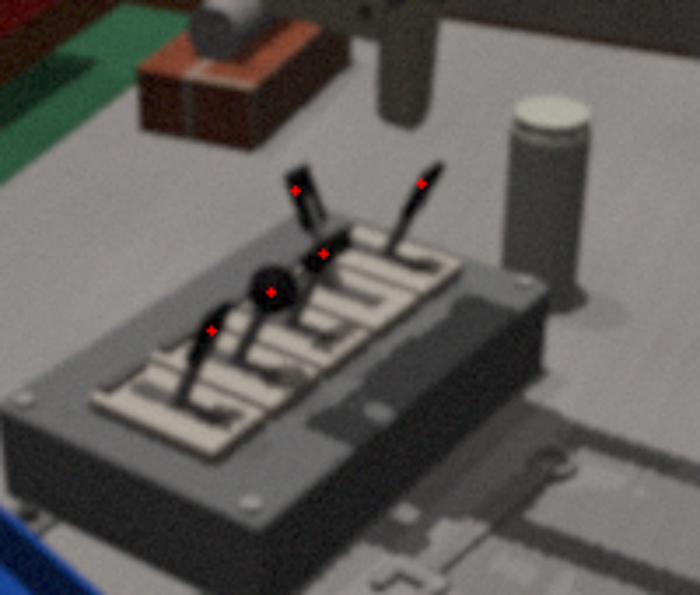

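Emit:
jog_arm(
  commands=[
    [[0,0,-0.09],[0,0,0],1],
    [[0,0,-0.16],[0,0,0],1],
    [[0,0,-0.182],[0,0,0],1],
    [[0,0,-0.182],[0,0,0],1],
  ],
)

```text
t: 7.15
tool_pos: [0.5058, -0.0153, 0.1302]
orientation: [3.126, -0.307, 0.048]
force: [-0.2, -0.4, 0.5]
opening: 0.0006
```

Emit:
jog_arm(
  commands=[
    [[0.027,-0.005,0],[0,0,0],1],
    [[0.053,-0.01,0],[0,0,0],1],
    [[0.08,-0.016,0],[0,0,0],1],
    [[0.105,-0.021,0],[0,0,0],1],
    [[0.13,-0.026,0],[0,0,0],1],
    [[0.13,-0.026,0],[0,0,0],1],
  ],
)

```text
t: 7.9
tool_pos: [0.5858, -0.0313, 0.1323]
orientation: [3.126, -0.307, 0.052]
force: [0.1, 0.1, 1.1]
opening: 0.0005
```

```bash
python3 look.py 5
```

```text
7.9 [ 0.58577257 -0.03126253  0.13231971] [0.11496635 0.1255148  1.09011744]
```

View pics/z5.png

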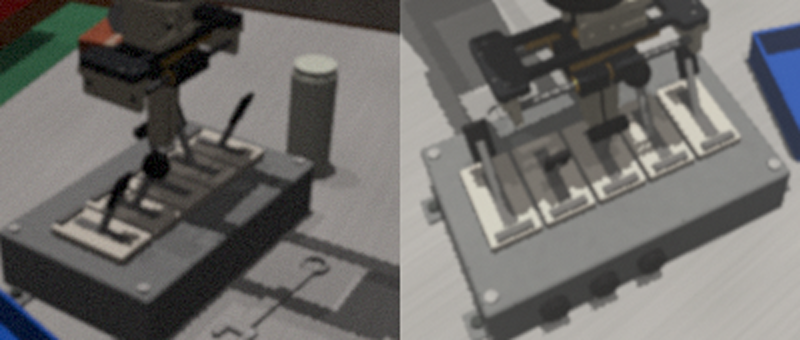

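Emit:
jog_arm(
  commands=[
    [[0.013,-0.003,-0.003],[0,0,0],1],
    [[0.024,-0.005,-0.003],[0,0,0],1],
    [[0.03,-0.006,-0.003],[0,0,0],1],
  ],
)

```text
t: 8.38
tool_pos: [0.5968, -0.0336, 0.1289]
orientation: [-3.126, 0.306, -0.028]
force: [-43.2, 6.3, 26.7]
opening: 0.0002
```

Emit:
jog_arm(
  commands=[
    [[-0.03,0.006,0],[0,0,0],1],
    [[-0.08,0.016,0],[0,0,0],1],
    [[-0.083,0.016,0.08],[0,0,0],1],
    [[-0.1,0.02,0.18],[0,0,0],1],
    [[-0.2,0.03,0.22],[0,0,0],1],
    [[-0.2,0.03,0.22],[0,0,0],1],
    [[-0.2,0.03,0.22],[0,0,0],1],
  ],
)

```text
t: 9.25
tool_pos: [0.4774, -0.0157, 0.2615]
orientation: [-3.126, 0.306, -0.032]
force: [-0.0, 0.1, -0.2]
opening: 0.0002
```

```bash
python3 look.py 6; python3 - <<'E'
from h import *
from fit import T,end
p=np.load('p.npy');o=[]
for n,(x,y0) in(('side',(230,90)),('scene',(200,170))):
  c=snap(n,n+'6b.png');im=cv2.imread(f'pics/{n}6b.png')
  for y,on in((-.108,0),(-.054,1),(0,1),(.054,0),(.108,0)):
    u=proj(c,T(p,end(y,on,.07)))[0];cv2.circle(im,tuple(int(round(v*16)) for v in u),12,(0,0,255),-1,shift=4)
  o.append(im[y0:y0+170,x:x+200])
cv2.imwrite('pics/f6.png',cv2.resize(np.hstack(o),None,fx=2,fy=2))
a=[cv2.imread(f) for f in('pics/side0.png','pics/side6b.png')];cv2.imwrite('pics/cmp6.png',cv2.resize(np.hstack([i[90:330,170:450] for i in a]),None,fx=1.4,fy=1.4))
E
```

```text
9.25 [ 0.47742596 -0.01567262  0.26147135] [-0.03737216  0.13412352 -0.1582364 ]
```

View pics/z6.png

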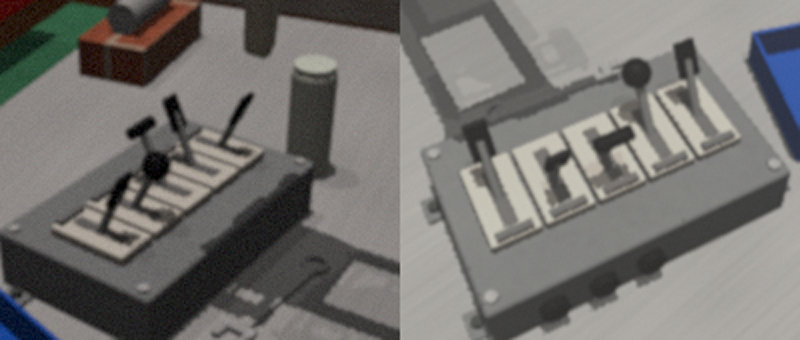

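View pics/f6.png

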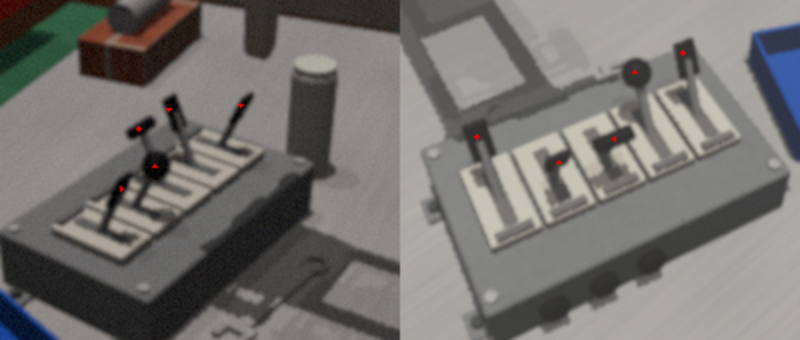

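View pics/cmp6.png

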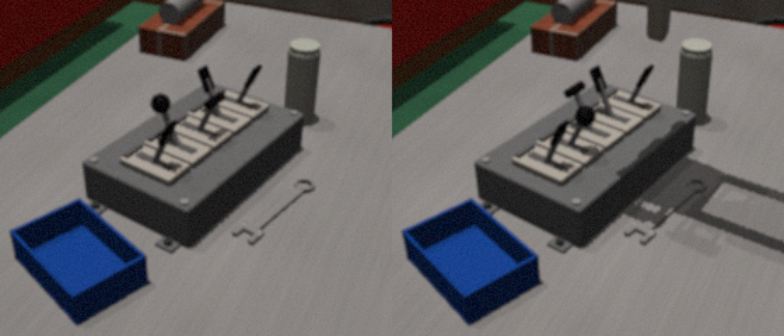

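Both changed levers sit on their predicted stop positions, and everything else looks unchanged. The arm is clear, so I'm handing in.

```bash
python3 -c "
from plant import robot
print(robot.close_job())"
```

```text
the job is handed in; nothing more can be done
None
```

The changeover is done and handed in at about 9.5 s of the 43 s allowed. With the gripper shut, I pushed the ball lever to its OFF stop first, then pushed the crossbar lever to its ON stop. I drew the arm clear after each push.

- **Lever positions:** In the last side and scene pictures, both lever ends lie on the positions predicted for their stops. At each stop the arm stopped advancing, and the force rose to roughly 57 N on the ball lever and 51 N on the crossbar lever. Both are well under the 120 N wrist limit.
- **Other items:** By eye, the three paddle levers, can, tray and wrench look unchanged from the first side picture. I did not measure their positions.
- **Arm:** Before handing in, the wrist force read about 0 N with the tool at z = 0.26 m, touching nothing.
- **Disagreements:** A few hand-read panel corners were off by 3–6 pixels in the first pose fit, though the lever ends agreed to about 3 mm. The networks also gave some wrong labels, such as reporting the tray as the can, so I relied on the pictures there.

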